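Stir the tumbling beads through the separator sieve

ROBOT

A 6-joint arm with a two-finger parallel gripper is mounted at the origin on a cart in front of the work surface, level with it; the furniture and walls round the work are solid. World frame = base frame: x ahead of the robot, y to its left, z up, the work surface at z = 0. Lengths are in m, angles in rad, forces in N, time in s.
With the tool pointing down it reaches from about 0.35 to 0.975 m from the base axis. Payload 4.9 kg.
Tool frame: the origin (TCP) lies at the very end of the fingers, on their centre line; the grasp point (between the pads) lies ctrl.grip_point_offset behind it (ctrl.grip_point_offset is the distance from the TCP to the grasp point, in m); z points along the fingers, y is the line along which they close (so a half turn about z gives the same grasp; the last joint's range is limited). The gripper opens to 85 mm and grips with 20 to 120 N. Pads are 22 mm wide; open, the fingers measure 114 mm over their backs; the gripper's body (76 mm by 85 mm) begins 54 mm behind the grasp point. The pads swing forward as they close: fully open they stand 13 mm farther back than shut.
Start: joints at [-1.273, 0.053, 1.613, -0, 1.476, -0.119], TCP at [0.253, -0.571, 0.231] pointing down, gripper open.
Joint ranges: [-3.01, 3.01], [-1.01, 2.22], [0.06, 2.58], [-1.02, 4.17], [0.09, 2.62], [-3.14, 3.14]. Speed limits (rad/s): [2.57, 2.57, 3.14, 3.14, 3.14, 3.14].

INTERFACE

Orientations are given as a rotation vector (axis times angle).
In Python, from station import ctrl gives the robot as it stands. The module is installed in compiled form; this text tells all that it offers.
- The arm moves only by the tool drive_tool, never from a script. Its argument "steps" is a list of rows, each an object with "translation": the shift along the tool's x, y, z normalised to -1 to 1, where 1 is 4 cm, a list of three; "angular": the turn, a rotation vector about the tool's x, y, z normalised to -1 to 1, where 1 is 8 degrees, a list of three; "gripper": the opening, from 0 (shut) to 1 (fully open). In form: [{"translation": [dx, dy, dz], "angular": [wx, wy, wz], "gripper": gripper}, ...]. A call has 1 to 8 rows; each row shifts and turns the commanded pose from where the row before left it, along the tool's axes as they then stand; what a row does not reach is not made up. A row lasts 1/8 s, in which the tool goes at most 62.5 mm and 10.7 degrees, less where a joint would pass 70% of its speed; a pose out of reach is approached as far as the arm can. A call with a number of a shift or a turn outside -1 to 1 is refused whole. A call with a gripper value outside its range is refused whole. The fingers move at their own pace and stop on an object; "force" is the grip in N (left out, the last holds). Time passes only in rows, so rows that do not move let the fingers close. It gives the time, the measured TCP pose, the force, the opening and the grip force at its end, in the units of the state.
- ctrl.get_obs(): the state, without advancing time (a new reading comes with each control period).
- ctrl.get_image(name): name is "side" or "top"; returns a dict with "color" (400x640x3 uint8, red, green, blue), "depth" (400x640 float32, m along the optical axis (not along the pixel's ray), 0 where there is no reading), "fx", "fy", "cx", "cy" (pixels), "R" (3x3) and "t" (3): a world point X has camera coordinates R X + t. Camera axes: x right, y down, z forward; pixel columns grow to the right and rows downward; lengths in m; the calibration is good to about 2 mm. A picture is of the moment at which its call begins.
- ctrl.finish_job(): hands the job in; it is judged then, once.
The state is a dict: "t": time; "q": joint angles; "dq": joint speeds; "effort": joint torques, N m; "tool_pos": TCP position; "tool_rot": TCP orientation; "contact_force": force on the tool from outside, world axes, zero at the start; "wrist_torque": the same for the moment, N m; "opening": finger opening in m; "grip_force": force on a finger pad.
Only numpy, scipy, OpenCV 4.12 (cv2) and the standard library are available. Lean on these libraries where they do the work, as an engineer would, in place of code of your own. Each camera call takes 0.05 s, during which the arm holds its last target. There are 200 camera calls.

TASK

A turned flange has been tipped out of the tumbler into the slotted sieve pan together with some green beads, which still lie round it. Take the wooden paddle from its sloping rest and stir the load with it, keeping fingers out of the load, until every bead has dropped through the slots into the tub below and only the flange is left on the sieve; then lay the paddle back in its rest as it lay. Leave the glue bottle and the grit pot where they are.

Things in the scene. Friction and masses are not known exactly. Their poses are not given: they have to be found in the camera images.
- separator: Media separator, fixed: a round steel sieve pan hung in a blue plastic catch tub (198 mm across at the mouth, 62 mm deep below the deck). Origin: tub centre, on the bench. Pan wall 180 mm across inside, rolled rim of 96 mm outer radius, its top 104 mm above the bench, 26 mm above the deck. Steel bail handles reach to x = +-111 mm at 89 to 95 mm height
- deck (a point): Centre of the sieve deck at the top of its bars, 78 mm above the bench. Along the separator's x axis run four bars, 10 mm wide, 8 mm thick, centred at y = -51, -17, 17, 51 mm, and at y = +-80 mm a narrow ledge begins at the wall; between them are five open slots, 24 mm wide, running to the wall. What falls through a slot stays in the tub
- paddle: Pale wooden stirring paddle, 200 mm long, about 60 g, loose. Origin on its axis in the handle, 130 mm from the blade's tip (best grip); x axis along the shaft towards the handle's end, z square to the flat of the blade. Handle x = -38 to +70 mm, 18 mm wide (y), 24 mm thick (z); blade x = -130 to -58 mm, 26 mm wide, 8 mm thick. It starts in the rest, tip low, handle rising at 20 degrees from level
- paddle_tip (a point): middle of the end of the paddle's blade, on its axis. A hard jam in the load can turn the paddle in the fingers; laid in its rest it comes true again
- rest: Fixed wooden rest: dark board 222 x 70 x 12 mm with a toe stop and low saddle at its -x end, a high fork at its +x end. Origin: centre of the underside; x level along the board. The paddle lies along x, tip to -x; its handle is clear on both sides between saddle and fork and lifts out upward. The fork's cheeks rise to about 91 mm above the bench, 3.5 mm off the handle on each side
- rest_grip (a point): where the paddle's origin lies when the paddle is in its rest (68 mm above the bench)
- rest_tip (a point): where the paddle's tip lies when the paddle is in its rest (24 mm above the bench)
- flange: Turned aluminium flange, loose on the deck: a disc 64 mm across and 11.5 mm thick with a hub 34 mm across, 24 mm high in all, about 120 g; too big for the slots. Origin at the centre of its underside, z up
- bead_0: Green resin tumbling bead, a blunt cone 17 mm across the base, 10 mm across the top, 14 mm high, 12 g; at the start it stands on a deck bar, wide end down. Origin at its middle. It goes through a slot any way round
- bead_1: Green resin tumbling bead, a blunt cone 17 mm across the base, 10 mm across the top, 14 mm high, 12 g; at the start it stands on a deck bar, wide end down. Origin at its middle. It goes through a slot any way round
- bead_2: Green resin tumbling bead, a blunt cone 17 mm across the base, 10 mm across the top, 14 mm high, 12 g; at the start it stands on a deck bar, wide end down. Origin at its middle. It goes through a slot any way round
- bead_3: Green resin tumbling bead, a blunt cone 17 mm across the base, 10 mm across the top, 14 mm high, 12 g; at the start it stands on a deck bar, wide end down. Origin at its middle. It goes through a slot any way round
- bead_4: Green resin tumbling bead, a blunt cone 17 mm across the base, 10 mm across the top, 14 mm high, 12 g; at the start it stands on a deck bar, wide end down. Origin at its middle. It goes through a slot any way round
- bead_5: Green resin tumbling bead, a blunt cone 17 mm across the base, 10 mm across the top, 14 mm high, 12 g; at the start it stands on a deck bar, wide end down. Origin at its middle. It goes through a slot any way round
- bead_6: Green resin tumbling bead, a blunt cone 17 mm across the base, 10 mm across the top, 14 mm high, 12 g; at the start it stands on a deck bar, wide end down. Origin at its middle. It goes through a slot any way round
- bead_7: Green resin tumbling bead, a blunt cone 17 mm across the base, 10 mm across the top, 14 mm high, 12 g; at the start it stands on a deck bar, wide end down. Origin at its middle. It goes through a slot any way round
- glue_bottle: White wood-glue bottle with orange nozzle, 39 mm across, 114 mm high, loose, standing; origin at the centre of its underside. A bystander
- grit_pot: Grey pot with a white lid, 72 mm across, 38 mm high, loose; origin at the centre of its underside. A bystander

How it is judged:
On the way, in this order (a step that is already met when the one before it is completed fails the run):
1. The held paddle has its blade down in the sieve pan, below the rim (contact force between the fingers and paddle above 0.5 N and z of paddle_tip in the frame of separator between 0.06 and 0.098 m and horizontal distance between paddle_tip and separator below 0.09 m), for 0.1 s.
2. With the paddle still in hand, every bead has dropped through the slots into the tub and the flange is still on the deck (contact force between the fingers and paddle above 0.5 N and z of bead_0 in the frame of separator between 0 and 0.058 m and horizontal distance between each of bead_0, bead_1, bead_2, bead_3, bead_4, bead_5, bead_6, bead_7 and separator below 0.095 m and z of bead_1 in the frame of separator between 0 and 0.058 m and z of bead_2 in the frame of separator between 0 and 0.058 m and z of bead_3 in the frame of separator between 0 and 0.058 m and z of bead_4 in the frame of separator between 0 and 0.058 m and z of bead_5 in the frame of separator between 0 and 0.058 m and z of bead_6 in the frame of separator between 0 and 0.058 m and z of bead_7 in the frame of separator between 0 and 0.058 m and z of flange in the frame of separator above 0.066 m and horizontal distance between flange and separator below 0.075 m), for 0.2 s.
At the end, for the whole second after the job is handed in: All beads lie in the tub (middles under 58 mm above the bench, within 95 mm of its axis); the flange is on the deck (underside at most 12 mm below the bar tops, within 75 mm of the axis); the paddle lies in its rest, origin and tip each within 15 mm of where they belong; flange and paddle at rest (z of bead_0 in the frame of separator between 0 and 0.058 m and horizontal distance between each of bead_0, bead_1, bead_2, bead_3, bead_4, bead_5, bead_6, bead_7 and separator below 0.095 m and z of bead_1 in the frame of separator between 0 and 0.058 m and z of bead_2 in the frame of separator between 0 and 0.058 m and z of bead_3 in the frame of separator between 0 and 0.058 m and z of bead_4 in the frame of separator between 0 and 0.058 m and z of bead_5 in the frame of separator between 0 and 0.058 m and z of bead_6 in the frame of separator between 0 and 0.058 m and z of bead_7 in the frame of separator between 0 and 0.058 m and z of flange in the frame of separator above 0.066 m and horizontal distance between flange and separator below 0.075 m and distance between paddle and rest_grip below 0.015 m and distance between paddle_tip and rest_tip below 0.015 m and linear speed of each of paddle, flange below 0.02 m/s); the robot touches nothing.
It fails at once if the fingers push a bead or the flange (over 1 N) (contact force between the fingers and bead_0 above 1 N or contact force between the fingers and bead_1 above 1 N or contact force between the fingers and bead_2 above 1 N or contact force between the fingers and bead_3 above 1 N or contact force between the fingers and bead_4 above 1 N or contact force between the fingers and bead_5 above 1 N or contact force between the fingers and bead_6 above 1 N or contact force between the fingers and bead_7 above 1 N or contact force between the fingers and flange above 1 N).
It fails at once if the glue bottle or the grit pot is moved by more than 30 mm (distance of any of glue_bottle, grit_pot from where it was at the start of the episode above 0.03 m).
It also fails if it takes over 61 s, if anything falls off the work surface, if the arm or the gripper's body presses on something with over 40 N, if the wrist force passes 120 N, or if a joint passes its speed limit or range.

## Working session

There is one attempt and no reset: what is moved stays moved. The work goes in short steps, Python scripts to look and compute and a tool call to move; the robot and the scene stay as the last step left them, time stands still between calls to the robot, and variables do not carry over. Pictures are saved under pics/ and viewed, at most 10 in all, crops included, and the job is handed in when it is done.

Besides the shell and the picture viewer there is one more tool, called after "Call:" as a command line: name --argument value ..., lists and objects as JSON in quotes. drive_tool: Moves the arm, as the interface text tells. Its arguments: {"type":"object","properties":{"steps":{"type":"array"},"force":{"type":"number"}},"required":["steps"]}

```bash
mkdir -p pics; ls; python3 - <<'E'
from station import ctrl
import cv2,numpy as np
o=ctrl.get_obs()
for k in o: print(k,np.round(o[k],3))
print(ctrl.grip_point_offset)
for n in("top","side"):
    im=ctrl.get_image(n); cv2.imwrite(f"pics/{n}0.png",im["color"][:,:,::-1]); np.savez(f"{n}0.npz",**im)
    print(n,im["fx"],im["cx"],im["cy"],im["R"].round(3),im["t"].round(3))
E
```

```text
pics
t 0.0
q [-1.273  0.053  1.614  0.     1.476 -0.119]
dq [-0.001  0.001  0.     0.    -0.    -0.001]
effort [-0.0000e+00 -3.9368e+01 -3.7018e+01 -0.0000e+00  7.0000e-03 -0.0000e+00]
tool_pos [ 0.253 -0.571  0.23 ]
tool_rot [-3.072 -0.65   0.   ]
contact_force [-0.993 -0.332 -0.069]
wrist_torque [-0.004  0.024 -0.022]
grip_force 0.0
opening 0.085
0.0187
top 477.2958039404663 322.73377286819107 199.87456900160905 [[ 0.014 -1.     0.022]
 [-0.992 -0.017 -0.125]
 [ 0.126 -0.02  -0.992]] [0.108 0.536 1.128]
side 379.9268608915843 320.4938311545412 198.31296399062074 [[-0.776  0.631  0.002]
 [ 0.493  0.608 -0.622]
 [-0.394 -0.482 -0.783]] [ 0.331 -0.279  1.185]
```

View pics/top0.png

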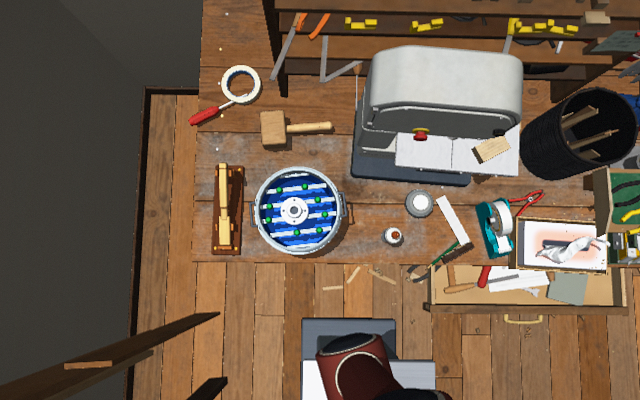

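View pics/side0.png

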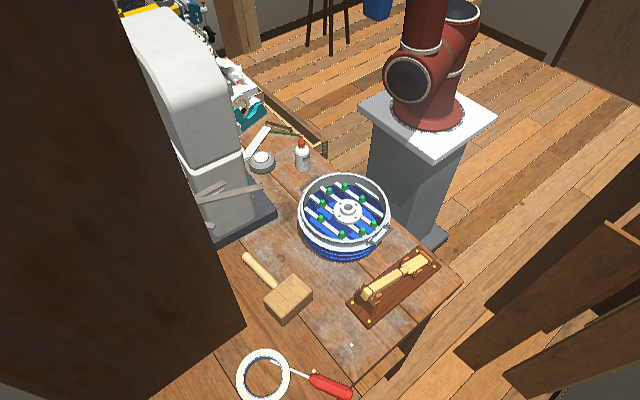

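The top view shows the separator near pixel (298,210) with the flange at (294,210), the rest at (228,209), the glue bottle at (394,236) and the pot at (419,204). I'll zoom in and measure.

```bash
cat > h.py <<'E'
import numpy as np,cv2
def cloud(im):
    v,u=np.mgrid[0:400,0:640]; d=im["depth"]
    c=np.stack([(u-im["cx"])/im["fx"]*d,(v-im["cy"])/im["fy"]*d,d],-1)
    return (c-im["t"])@im["R"]   # R^T (c-t)
def pix(im,X):
    c=np.asarray(X)@im["R"].T+im["t"]; return np.stack([c[...,0]/c[...,2]*im["fx"]+im["cx"],c[...,1]/c[...,2]*im["fy"]+im["cy"]],-1)
E
python3 - <<'E'
import numpy as np,cv2
from h import *
T=dict(np.load("top0.npz"));S=dict(np.load("side0.npz"))
a=cv2.resize(T["color"][150:270,200:360],None,fx=5,fy=5,interpolation=cv2.INTER_CUBIC)
cv2.imwrite("pics/top0c.png",a[:,:,::-1])
for n,I in(("top",T),("side",S)):
    P=cloud(I); ok=I["depth"]>0
    c=I["color"]; h=cv2.cvtColor(c,cv2.COLOR_RGB2HSV)
    # rim
    approx=P[185 if n=="top" else 185, 298] 
    g=(h[...,0]>45)&(h[...,0]<80)&(h[...,1]>120)&(h[...,2]>50)&ok&(P[...,2]>0.06)&(P[...,2]<0.12)
    k,l,st,ce=cv2.connectedComponentsWithStats(g.astype(np.uint8))
    for i in range(1,k):
        if st[i,4]>3: print(n,"bead",ce[i].round(1),st[i,4],P[l==i].mean(0).round(4))
    m=ok&(P[...,2]>0.097)&(P[...,2]<0.108)&(abs(P[...,0]-P[210,298][0] if n=="top" else P[...,0]-.4)<.3)
    k,l,st,ce=cv2.connectedComponentsWithStats(m.astype(np.uint8))
    for i in range(1,k):
        if st[i,4]>60:
            q=P[l==i]; A=np.c_[2*q[:,:2],np.ones(len(q))]; s=np.linalg.lstsq(A,(q[:,:2]**2).sum(1),rcond=None)[0]
            print(n,"rim?",ce[i].round(),st[i,4],s[:2].round(4),np.sqrt(s[2]+s[0]**2+s[1]**2).round(4))
    # paddle colour / dark board
    x,y,z=P[...,0],P[...,1],P[...,2]
    if n=="top":
        for vv in range(160,260,4):
            r=P[vv,208:250]; print(vv,"|",*[f"{int(1000*p[2])}" for p in r[::2]],"x%.3f y%.3f..%.3f"%(r[20,0],r[0,1],r[-1,1]))
E
```

```text
top bead [304.3 186.3] 27 [0.5578 0.1605 0.0887]
top bead [279.  189.7] 27 [0.5488 0.2189 0.0885]
top bead [317.2 199.5] 28 [0.5274 0.1301 0.0888]
top bead [269.1 206. ] 26 [0.5103 0.2406 0.0896]
top bead [324.5 214. ] 26 [0.494  0.1128 0.0895]
top bead [268.2 219.6] 28 [0.479  0.242  0.0883]
top bead [318.9 229.8] 24 [0.4573 0.1252 0.0893]
top bead [296.5 232. ] 26 [0.4515 0.1763 0.0902]
top rim? [  7. 152.] 463 [0.6246 0.5155] 0.3396
top rim? [597. 123.] 67 [ 0.713  -0.5167] 0.0175
top rim? [540. 150.] 124 [ 0.6809 -0.4584] 0.0817
top rim? [222. 167.] 61 [0.5972 0.3498] 0.0077
top rim? [297. 207.] 755 [0.5049 0.1749] 0.0927
top rim? [293. 210.] 114 [0.5017 0.1839] 0.0135
top rim? [501. 207.] 77 [ 0.5146 -0.2926] 0.0092
top rim? [505. 225.] 95 [ 0.4805 -0.2991] 0.0138
top rim? [569. 250.] 239 [ 0.4217 -0.4439] 0.0198
160 | 0 0 0 2 1 0 3 0 -1 -1 2 -1 0 0 0 1 0 -2 -1 1 -2 x0.634 y0.405..0.303
164 | -1 -1 1 -1 2 -3 100 102 100 98 0 -2 2 0 1 -2 0 -1 2 1 -1 x0.625 y0.405..0.302
168 | 0 2 -2 4 73 99 97 95 99 99 65 69 70 10 9 11 11 8 2 0 2 x0.602 y0.405..0.302
172 | 1 2 -1 -3 85 76 99 99 9
[... 1801 characters left out ...]
.0.295
side bead [344.5 186.4] 37 [0.4603 0.1282 0.0861]
side bead [328.8 191.2] 36 [0.4979 0.1167 0.0866]
side bead [361.6 198.6] 40 [0.4549 0.18   0.0873]
side bead [322.1 203.2] 39 [0.5314 0.1337 0.0865]
side bead [320.1 218.6] 42 [0.5618 0.1642 0.0875]
side bead [373.2 224.2] 39 [0.4831 0.2464 0.0874]
side bead [361.9 231.4] 38 [0.5143 0.2448 0.0873]
side bead [341.3 234.5] 41 [0.5528 0.2232 0.0871]
side rim? [188.   6.] 75 [ 0.3441 -0.8851] 0.0284
side rim? [237.  98.] 66 [ 0.492  -0.2985] 0.018
side rim? [345. 206.] 788 [0.5058 0.1769] 0.0922
side rim? [348. 207.] 118 [0.5029 0.1856] 0.0137
side rim? [612. 253.] 265 [0.1387 0.5949] 0.0462
side rim? [368. 290.] 86 [0.5996 0.3521] 0.0076
```

View pics/top0c.png

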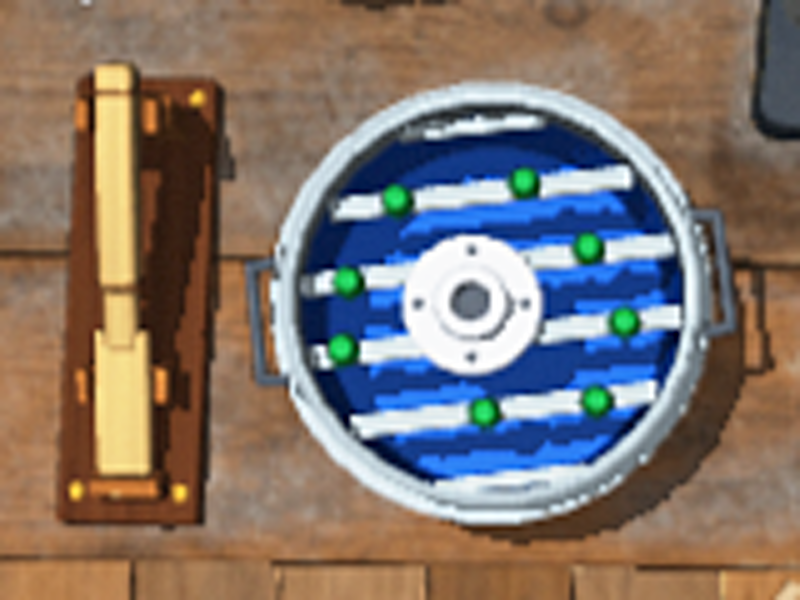

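The crop shows the paddle in its rest at crop column 118, tip towards the robot. The flange is mid-pan. Eight beads sit in pairs on four bars that run nearly along world y. Next I fit the paddle line and bar yaw, and write a move planner.

```bash
cat >> h.py <<'E'
from scipy.spatial.transform import Rotation as Rn
def down(yaw,tilt):
    """tool x along world +x turned by yaw, z down; tilt>0 leans finger ends outward (+x)"""
    R0=Rn.from_euler('z',yaw,degrees=True)*Rn.from_matrix(np.diag([1.,-1,-1]))
    return Rn.from_euler('z',yaw,degrees=True)*Rn.from_euler('y',-tilt,degrees=True)*Rn.from_euler('z',-yaw,degrees=True)*R0
def plan(p0,R0,p1,R1,n=None):
    dp=np.asarray(p1)-p0; w=(R0.inv()*R1).as_rotvec()
    n=n or int(max(np.ceil(np.linalg.norm(dp)/.038),np.ceil(np.degrees(np.linalg.norm(w))/7.5),1))
    for i in range(n):
        R=R0*Rn.from_rotvec(w*i/n)
        print((R.inv().apply(dp/n)/.04).round(3).tolist(),(np.degrees(w/n)/8).round(3).tolist())
def cur():
    from station import ctrl
    o=ctrl.get_obs(); return np.array(o["tool_pos"]),Rn.from_rotvec(o["tool_rot"])
E
python3 - <<'E'
from h import *
C=[]
for n in("top","side"):
    I=dict(np.load(n+"0.npz"));P=cloud(I);h=cv2.cvtColor(I["color"],cv2.COLOR_RGB2HSV)
    x,y,z=P[...,0],P[...,1],P[...,2]
    m=(I["depth"]>0)&(y>.30)&(y<.40)&(x>.38)&(x<.66)&(z>.018)&(z<.115)&(h[...,1]<150)&(h[...,2]>130)
    q=P[m]
    # slabs along x
    for a in np.arange(.4,.64,.03):
        s=q[(q[:,0]>a)&(q[:,0]<a+.03)]
        if len(s)>4: print(n,"x%.3f"%s[:,0].mean(),len(s),"ymid %.4f [%.4f %.4f]"%(np.median(s[:,1]),*np.percentile(s[:,1],[5,95])),"z90 %.4f"%np.percentile(s[:,2],80))
    print(n,"xrange",np.percentile(q[:,0],[.5,99.5]).round(4))
    # board extents
    m=(I["depth"]>0)&(y>.28)&(y<.42)&(x>.36)&(x<.67)&(z>.008)&(z<.017)
    b=P[m][:,:2].astype(np.float32); print("board",cv2.minAreaRect(b))
    # white bars
    m=(I["depth"]>0)&(np.hypot(x-.505,y-.176)<.08)&(np.hypot(x-.502,y-.185)>.036)&(z>.073)&(z<.083)&(h[...,1]<70)
    b=P[m][:,:2]-[.505,.176]
    best=max(((np.exp(-(((b@[np.cos(t),np.sin(t)])[:,None]-c-np.array([-51,-17,17,51])/1e3)/.004)**2/2).sum()),np.degrees(t),c) for t in np.radians(np.arange(-20,20,.5)) for c in np.arange(-.008,.008,.001))
    print("bars yaw,off",len(b),best)
E
```

```text
top x0.426 32 ymid 0.3513 [0.3401 0.3630] z90 0.0306
top x0.445 143 ymid 0.3514 [0.3399 0.3632] z90 0.0391
top x0.475 142 ymid 0.3503 [0.3391 0.3624] z90 0.0502
top x0.506 83 ymid 0.3503 [0.3443 0.3571] z90 0.0697
top x0.536 102 ymid 0.3503 [0.3433 0.3592] z90 0.0802
top x0.565 104 ymid 0.3508 [0.3427 0.3581] z90 0.0907
top x0.594 85 ymid 0.3503 [0.3437 0.3573] z90 0.1009
top xrange [0.4236 0.6089]
board ((0.5103759765625, 0.35134556889533997), (0.0706181526184082, 0.22189116477966309), 89.3635025024414)
bars yaw,off 550 (np.float64(442.0488270586205), np.float64(7.499999999999999), np.float64(-0.001))
side x0.426 25 ymid 0.3523 [0.3424 0.3633] z90 0.0297
side x0.445 121 ymid 0.3539 [0.3422 0.3646] z90 0.0390
side x0.475 129 ymid 0.3541 [0.3416 0.3649] z90 0.0506
side x0.506 86 ymid 0.3544 [0.3464 0.3611] z90 0.0690
side x0.536 129 ymid 0.3558 [0.3454 0.3612] z90 0.0790
side x0.565 140 ymid 0.3560 [0.3454 0.3610] z90 0.0898
side x0.596 167 ymid 0.3541 [0.3447 0.3607] z90 0.1000
side x0.612 32 ymid 0.3532 [0.3461 0.3590] z90 0.0907
side xrange [0.4251 0.6132]
board ((0.5109420418739319, 0.3523910641670227), (0.07049068808555603, 0.22184497117996216), 89.41419982910156)
bars yaw,off 611 (np.float64(455.9936527633238), np.float64(7.499999999999999), np.float64(0.002))
```

```bash
python3 - <<'E'
from h import *
p,R=cur(); plan(p,R,[.548,.352,.16],down(-.6,0))
E
```

```text
[0.619, -0.696, 0.069] [-0.001, 0.0, 0.118]
[0.607, -0.707, 0.069] [-0.001, 0.0, 0.118]
[0.596, -0.716, 0.069] [-0.001, 0.0, 0.118]
[0.584, -0.726, 0.069] [-0.001, 0.0, 0.118]
[0.572, -0.736, 0.069] [-0.001, 0.0, 0.118]
[0.559, -0.745, 0.069] [-0.001, 0.0, 0.118]
[0.547, -0.754, 0.069] [-0.001, 0.0, 0.118]
[0.535, -0.763, 0.069] [-0.001, 0.0, 0.118]
[0.522, -0.772, 0.069] [-0.001, 0.0, 0.118]
[0.509, -0.78, 0.068] [-0.001, 0.0, 0.118]
[0.496, -0.788, 0.068] [-0.001, 0.0, 0.118]
[0.483, -0.796, 0.068] [-0.001, 0.0, 0.118]
[0.47, -0.804, 0.068] [-0.001, 0.0, 0.118]
[0.457, -0.812, 0.068] [-0.001, 0.0, 0.118]
[0.444, -0.819, 0.068] [-0.001, 0.0, 0.118]
[0.43, -0.826, 0.068] [-0.001, 0.0, 0.118]
[0.416, -0.833, 0.068] [-0.001, 0.0, 0.118]
[0.403, -0.84, 0.068] [-0.001, 0.0, 0.118]
[0.389, -0.847, 0.068] [-0.001, 0.0, 0.118]
[0.375, -0.853, 0.068] [-0.001, 0.0, 0.118]
[0.361, -0.859, 0.068] [-0.001, 0.0, 0.118]
[0.347, -0.865, 0.068] [-0.001, 0.0, 0.118]
[0.332, -0.87, 0.068] [-0.001, 0.0, 0.118]
[0.318, -0.876, 0.068] [-0.001, 0.0, 0.118]
[0.304, -0.881, 0.068] [-0.001, 0.0, 0.118]
[0.289, -0.886, 0.068] [-0.001, 0.0, 0.118]
```

Call:
drive_tool --steps '[{"translation": [0.62, -0.7, 0], "angular": [0, 0, 0.12], "gripper": 0.6}, {"translation": [0.61, -0.71, 0], "angular": [0, 0, 0.12], "gripper": 0.6}, {"translation": [0.6, -0.72, 0], "angular": [0, 0, 0.12], "gripper": 0.6}, {"translation": [0.58, -0.73, 0], "angular": [0, 0, 0.12], "gripper": 0.6}, {"translation": [0.57, -0.74, 0], "angular": [0, 0, 0.12], "gripper": 0.6}, {"translation": [0.56, -0.75, 0], "angular": [0, 0, 0.12], "gripper": 0.6}, {"translation": [0.55, -0.75, 0], "angular": [0, 0, 0.12], "gripper": 0.6}, {"translation": [0.54, -0.76, 0], "angular": [0, 0, 0.12], "gripper": 0.6}]'

```text
t: 1.1
tool_pos: [0.3444, -0.2855, 0.2308]
tool_rot: [-3.11, -0.441, 0.0]
contact_force: [0.5, 0.1, -0.2]
opening: 0.0513
grip_force: 0.0
```

Call:
drive_tool --steps '[{"translation": [0.52, -0.77, 0], "angular": [0, 0, 0.12], "gripper": 0.6}, {"translation": [0.51, -0.78, 0], "angular": [0, 0, 0.12], "gripper": 0.6}, {"translation": [0.5, -0.79, 0], "angular": [0, 0, 0.12], "gripper": 0.6}, {"translation": [0.48, -0.8, 0], "angular": [0, 0, 0.12], "gripper": 0.6}, {"translation": [0.47, -0.8, 0], "angular": [0, 0, 0.12], "gripper": 0.6}, {"translation": [0.46, -0.81, 0], "angular": [0, 0, 0.12], "gripper": 0.6}, {"translation": [0.44, -0.82, 0], "angular": [0, 0, 0.12], "gripper": 0.6}, {"translation": [0.43, -0.83, 0], "angular": [0, 0, 0.12], "gripper": 0.6}]'

```text
t: 2.1
tool_pos: [0.4361, -0.0019, 0.2309]
tool_rot: [-3.133, -0.233, 0.001]
contact_force: [0.5, -1.2, -0.3]
opening: 0.0511
grip_force: 0.0
```

Call:
drive_tool --steps '[{"translation": [0.42, -0.83, 0], "angular": [0, 0, 0.12], "gripper": 0.6}, {"translation": [0.4, -0.84, 0], "angular": [0, 0, 0.12], "gripper": 0.6}, {"translation": [0.39, -0.85, 0], "angular": [0, 0, 0.12], "gripper": 0.6}, {"translation": [0.38, -0.85, 0], "angular": [0, 0, 0.12], "gripper": 0.6}, {"translation": [0.36, -0.86, 0], "angular": [0, 0, 0.12], "gripper": 0.6}, {"translation": [0.35, -0.86, 0], "angular": [0, 0, 0.12], "gripper": 0.6}, {"translation": [0.33, -0.87, 0], "angular": [0, 0, 0.12], "gripper": 0.6}, {"translation": [0.32, -0.88, 0], "angular": [0, 0, 0.12], "gripper": 0.6}]'

```text
t: 3.1
tool_pos: [0.5291, 0.2813, 0.2306]
tool_rot: [3.141, 0.022, -0.001]
contact_force: [0.5, 0.1, -0.1]
opening: 0.0512
grip_force: 0.0
```

```bash
python3 - <<'E'
from h import *
p,R=cur(); print(p,R.as_matrix().round(3)); plan(p,R,[.548,.352,.12],down(-.6,0))
E
```

```text
[0.52905088 0.28128781 0.23064571] [[ 1.     0.014 -0.001]
 [ 0.014 -1.    -0.   ]
 [-0.001  0.    -1.   ]]
[0.125, -0.44, 0.691] [0.001, 0.002, 0.044]
[0.122, -0.441, 0.691] [0.001, 0.002, 0.044]
[0.12, -0.442, 0.691] [0.001, 0.002, 0.044]
[0.117, -0.443, 0.691] [0.001, 0.002, 0.044]
```

Call:
drive_tool --steps '[{"translation": [0.24, -0.88, 0], "angular": [0, 0, 0.09], "gripper": 0.6}, {"translation": [0.24, -0.88, 0.3], "angular": [0, 0, 0.09], "gripper": 0.6}, {"translation": [0, 0, 0.9], "angular": [0, 0, 0], "gripper": 0.6}, {"translation": [0, 0, 0.9], "angular": [0, 0, 0], "gripper": 0.6}, {"translation": [0, 0, 0.65], "angular": [0, 0, 0], "gripper": 0.6}, {"translation": [0, 0, 0], "angular": [0, 0, 0], "gripper": 0.6}]'

```text
t: 3.85
tool_pos: [0.5455, 0.3496, 0.1175]
tool_rot: [3.138, -0.016, -0.01]
contact_force: [0.3, 1.2, -0.0]
opening: 0.0512
grip_force: 0.0
```

```bash
python3 - <<'E'
from h import *
p,R=cur(); print(p,R.as_matrix().round(3)); plan(p,R,[.548,.352,.0493],down(-.6,0))
E
```

```text
[0.54548784 0.34962122 0.11754958] [[ 1.    -0.01  -0.006]
 [-0.01  -1.    -0.003]
 [-0.006  0.003 -1.   ]]
[0.036, -0.033, 0.853] [0.011, 0.022, 0.0]
[0.034, -0.031, 0.853] [0.011, 0.022, 0.0]
```

Call:
drive_tool --steps '[{"translation": [0.05, -0.06, 0.85], "angular": [0.01, 0.02, 0], "gripper": 0.6}, {"translation": [0.02, 0, 0.85], "angular": [0.01, 0.02, 0], "gripper": 0.6}, {"translation": [0, 0, 0], "angular": [0, 0, 0], "gripper": 0.6}, {"translation": [0, 0, 0], "angular": [0, 0, 0], "gripper": 0.0}, {"translation": [0, 0, 0], "angular": [0, 0, 0], "gripper": 0.0}, {"translation": [0, 0, 0], "angular": [0, 0, 0], "gripper": 0.0}, {"translation": [0, 0, 0], "angular": [0, 0, 0], "gripper": 0.0}]' --force 80

```text
t: 4.72
tool_pos: [0.5524, 0.354, 0.0565]
tool_rot: [-3.137, 0.016, -0.015]
contact_force: [-0.4, -0.7, 7.1]
opening: 0.0168
grip_force: 79.3
```

```bash
python3 - <<'E'
from h import *
p,R=cur(); print(p.round(4),R.as_matrix().round(3))
E
```

```text
[0.5524 0.354  0.0565] [[ 1.    -0.01   0.01 ]
 [-0.01  -1.     0.005]
 [ 0.01  -0.005 -1.   ]]
```

Call:
drive_tool --steps '[{"translation": [0, 0, 0], "angular": [0, 0, 0], "gripper": 0.4}, {"translation": [0, 0, 0], "angular": [0, 0, 0], "gripper": 0.4}, {"translation": [0, 0, 0], "angular": [0, 0, 0], "gripper": 0.4}]'

```text
t: 5.1
tool_pos: [0.5503, 0.3529, 0.0529]
tool_rot: [-3.139, 0.016, -0.008]
contact_force: [0.4, -0.3, 0.5]
opening: 0.034
grip_force: 0.0
```

```bash
python3 - <<'E'
from h import *
from station import ctrl
p,R=cur(); print(p.round(4),R.as_matrix().round(3))
plan(p,R,[.5485,.3525,.0493],down(-.6,0),1)
I=ctrl.get_image("side"); cv2.imwrite("pics/s1.png",cv2.resize(I["color"][200:340,320:480,::-1],None,fx=4,fy=4))
E
```

```text
[0.5503 0.3529 0.0529] [[ 1.    -0.011  0.005]
 [-0.011 -1.     0.002]
 [ 0.005 -0.002 -1.   ]]
[-0.046, 0.012, 0.09] [-0.017, -0.035, -0.0]
```

View pics/s1.png

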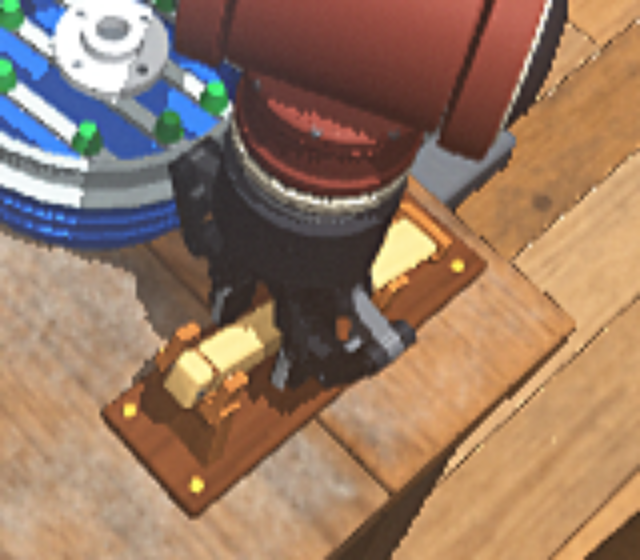

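Call:
drive_tool --steps '[{"translation": [-0.05, 0, 0.15], "angular": [0, -0.03, 0], "gripper": 0.35}, {"translation": [0, 0, 0], "angular": [0, 0, 0], "gripper": 0.3}, {"translation": [0, 0, 0], "angular": [0, 0, 0], "gripper": 0.0}, {"translation": [0, 0, 0], "angular": [0, 0, 0], "gripper": 0.0}, {"translation": [0, 0, 0], "angular": [0, 0, 0], "gripper": 0.0}, {"translation": [0, 0, 0], "angular": [0, 0, 0], "gripper": 0.0}]' --force 80

```text
t: 5.9
tool_pos: [0.5486, 0.3531, 0.0473]
tool_rot: [-3.139, 0.016, -0.002]
contact_force: [-0.5, 0.1, -1.5]
opening: 0.0168
grip_force: 77.9
```

```bash
python3 - <<'E'
from h import *
p,R=cur(); print(p.round(4),R.as_matrix().round(3))
E
```

```text
[0.5486 0.3531 0.0473] [[ 1.    -0.01   0.001]
 [-0.01  -1.     0.003]
 [ 0.001 -0.003 -1.   ]]
```

Call:
drive_tool --steps '[{"translation": [0, 0, -0.5], "angular": [0, 0, 0], "gripper": 0.0}, {"translation": [0, 0, -0.8], "angular": [0, 0, 0], "gripper": 0.0}, {"translation": [0, 0, -0.9], "angular": [0, 0, 0], "gripper": 0.0}, {"translation": [0, 0, -0.9], "angular": [0, 0, 0], "gripper": 0.0}, {"translation": [0, 0, -0.9], "angular": [0, 0, 0], "gripper": 0.0}, {"translation": [0, 0, 0], "angular": [0, 0, 0], "gripper": 0.0}]'

```text
t: 6.65
tool_pos: [0.5508, 0.3539, 0.2139]
tool_rot: [-3.134, 0.016, -0.016]
contact_force: [-0.3, 0.1, -1.3]
opening: 0.0169
grip_force: 77.9
```

```bash
cat >> h.py <<'E'
YAW=7.5; C0=np.array([.505,.1762])
c,s=np.cos(np.radians(YAW)),np.sin(np.radians(YAW))
def w2b(p): d=np.asarray(p)[...,:2]-C0; return np.stack([d@[-s,c],d@[c,s]],-1)
def b2w(u,v): return C0+u*np.array([-s,c])+v*np.array([c,s])
TIP=np.array([-.1226,.001,.0233])
def tip(): p,R=cur(); q=p+R.apply(TIP); return q,w2b(q)
def tcp(u,v,z,R): return np.r_[b2w(u,v),z]-R.apply(TIP)
E
python3 - <<'E'
from h import *
A=np.array([[.5578,.1605],[.5488,.2189],[.5274,.1301],[.5103,.2406],[.494,.1128],[.479,.242],[.4573,.1252],[.4515,.1763]])
B=np.array([[.5618,.1642],[.5528,.2232],[.5314,.1337],[.5143,.2448],[.4979,.1167],[.4831,.2464],[.4603,.1282],[.4549,.18]])
for n,b in zip("ABCDEFGH",w2b((A+B)/2)*1000): print(n,b.round(1))
print("flange",w2b(np.array([.5023,.1848]))*1000)
p,R=cur(); print(p.round(4),tip())
R1=down(YAW,50); b=w2b((A+B)/2)
plan(p,R,tcp(.066,0,.135,R1),R1)
E
```

```text
A [-20.9  52.5]
B [38.5 51.3]
C [-47.1  18.4]
D [65.  15.9]
E [-59.7 -17. ]
F [ 70.5 -14.9]
G [-43.  -52.3]
H [  8.7 -51.1]
flange [ 8.87884653 -1.55437587]
[0.5508 0.3539 0.2139] (array([0.42840142, 0.35434485, 0.18932245]), array([ 0.18661891, -0.0526907 ]))
[0.026, 0.368, -0.11] [0.057, 0.88, -0.138]
[0.033, 0.368, -0.109] [0.057, 0.88, -0.138]
[0.039, 0.367, -0.107] [0.057, 0.88, -0.138]
[0.045, 0.367, -0.105] [0.057, 0.88, -0.138]
[0.05, 0.368, -0.102] [0.057, 0.88, -0.138]
[0.056, 0.368, -0.099] [0.057, 0.88, -0.138]
[0.06, 0.368, -0.094] [0.057, 0.88, -0.138]
```

Call:
drive_tool --steps '[{"translation": [0.03, 0.37, -0.11], "angular": [0.06, 0.88, -0.14], "gripper": 0.0}, {"translation": [0.03, 0.37, -0.11], "angular": [0.06, 0.88, -0.14], "gripper": 0.0}, {"translation": [0.04, 0.37, -0.11], "angular": [0.06, 0.88, -0.14], "gripper": 0.0}, {"translation": [0.04, 0.37, -0.1], "angular": [0.06, 0.88, -0.14], "gripper": 0.0}, {"translation": [0.05, 0.37, -0.1], "angular": [0.06, 0.88, -0.14], "gripper": 0.0}, {"translation": [0.06, 0.37, -0.1], "angular": [0.06, 0.88, -0.14], "gripper": 0.0}, {"translation": [0.06, 0.37, -0.1], "angular": [0.06, 0.88, -0.14], "gripper": 0.0}, {"translation": [0, 0, 0], "angular": [0, 0, 0], "gripper": 0.0}]'

```text
t: 7.65
tool_pos: [0.5524, 0.2474, 0.2337]
tool_rot: [-2.804, -0.187, -1.281]
contact_force: [0.5, -0.4, -1.7]
opening: 0.0171
grip_force: 78.1
```

```bash
python3 - <<'E'
from h import *
from station import ctrl
p,R=cur(); print(p.round(4),R.as_matrix().round(3),tip(),ctrl.get_obs()["q"])
for n in ("top","side"):
    I=ctrl.get_image(n); np.savez(n+"1.npz",**I)
    print(n,"tip pix",pix(I,tip()[0]))
    P=I["color"][100:260,200:400] if n=="top" else I["color"][140:300,250:450]
    cv2.imwrite(f"pics/{n}2.png",cv2.resize(P[:,:,::-1],None,fx=3,fy=3))
a=np.hstack([cv2.imread(f"pics/{n}2.png")[:, :600] for n in("top","side")]); cv2.imwrite("pics/both2.png",cv2.resize(a,None,fx=.66,fy=.66))
R1=down(YAW,50); plan(p,R,tcp(.066,0,.11,R1),R1)
E
```

```text
[0.5524 0.2474 0.2337] [[ 0.649  0.132  0.749]
 [ 0.088 -0.991  0.098]
 [ 0.756  0.002 -0.655]] (array([0.49044714, 0.23791537, 0.1257868 ]), array([ 0.06308692, -0.00637288])) [ 0.38709415 -0.43820467  2.19600187 -0.36154017  0.5732629   2.04564533]
top tip pix [268.07978222 212.28429454]
side tip pix [369.60767709 212.84701284]
[-0.203, -0.065, 0.331] [0.002, 0.112, 0.019]
```

View pics/both2.png

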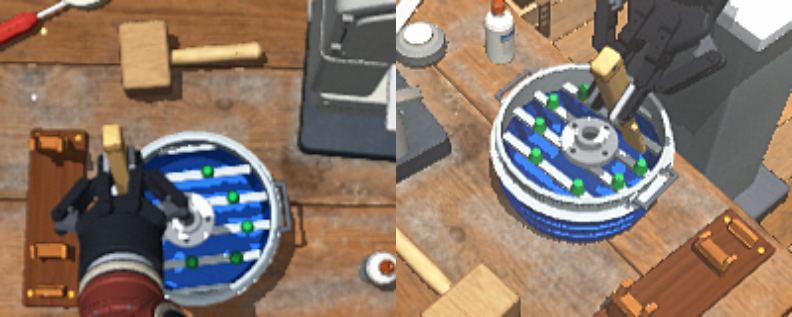

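The left view shows the arm holding the paddle over the left part of the pan. In the right view the blade tip is near (641,150), a few pixels off my prediction, so I check the tip with depth.

```bash
python3 - <<'E'
from h import *
I=dict(np.load("side1.npz"));P=cloud(I);h=cv2.cvtColor(I["color"],cv2.COLOR_RGB2HSV)
q0,_=tip(); p,R=cur()
m=(I["depth"]>0)&(h[...,0]>10)&(h[...,0]<32)&(h[...,1]>60)&(h[...,2]>90)&(np.linalg.norm(P-q0,axis=-1)<.21)&(P[...,2]>.105)
k,l,st,ce=cv2.connectedComponentsWithStats(m.astype(np.uint8)); print(st,ce)
Q=P[m]; T=R.inv().apply(Q-p)   # tool frame
a=np.array([-np.cos(np.radians(20)),0,np.sin(np.radians(20))]) # paddle toward tip in tool frame
n=np.array([np.sin(np.radians(20)),0,np.cos(np.radians(20))])
d=T-TIP; s_=d@a; 
for lo in np.arange(-.2,.03,.02):
    g=(s_>lo)&(s_<lo+.02)
    if g.sum()>3: print("s%.3f n%d  normal %s  y %s"%(lo+.01,g.sum(),np.percentile(d[g]@n*1e3,[10,50,90]).round(1),np.percentile(d[g][:,1]*1e3,[5,50,95]).round(1)))
print("s max",np.sort(s_)[-6:].round(4))
E
```

```text
[[     0      0    640    400 255507]
 [   365    140      2      2      2]
 [   362    145      1      1      1]
 [   348    163     20     33    365]
 [   364    201      1      1      1]
 [   363    200     13     18    124]] [[319.42047772 199.52768026]
 [365.5        140.5       ]
 [362.         145.        ]
 [357.7369863  177.61643836]
 [364.         201.        ]
 [369.36290323 208.25806452]]
s-0.190 n178  normal [-9.1  0.4  9.4]  y [-9.4 -3.6  6. ]
s-0.170 n81  normal [-7.3  4.1 11.1]  y [-9.9 -8.8  1.7]
s-0.150 n88  normal [-25.1   3.   10.9]  y [-9.9 -8.7 28.1]
s-0.130 n17  normal [ 8.8 10.9 11.2]  y [-6.9 -1.6  5.7]
s-0.110 n5  normal [10.8 11.2 12.2]  y [-12.2   1.6   4.2]
s-0.070 n31  normal [-3.3  1.3  5.2]  y [-12.5  -8.4  -4.3]
s-0.050 n30  normal [-1.5  2.4  3. ]  y [-13.8 -10.4   4.2]
s-0.030 n34  normal [-0.3  2.7  3. ]  y [-13.3  -6.7   6.7]
s-0.010 n29  normal [-1.   2.5  2.8]  y [-13.6  -7.1   6.6]
s max [-0.0042 -0.0041 -0.0028 -0.0022 -0.0019 -0.0014]
```

```bash
python3 - <<'E'
from h import *
p,R=cur(); R1=down(YAW,50); plan(p,R,tcp(.067,0.0005,.106,R1),R1,2)
E
```

```text
[-0.195, -0.03, 0.212] [-0.005, 0.039, 0.008]
[-0.196, -0.029, 0.211] [-0.005, 0.039, 0.008]
```

Call:
drive_tool --steps '[{"translation": [-0.2, -0.03, 0.21], "angular": [0, 0.04, 0.01], "gripper": 0.0}, {"translation": [-0.2, -0.03, 0.21], "angular": [0, 0.04, 0.01], "gripper": 0.0}, {"translation": [0, 0, 0], "angular": [0, 0, 0], "gripper": 0.0}, {"translation": [0, 0, 0], "angular": [0, 0, 0], "gripper": 0.0}]'

```text
t: 8.25
tool_pos: [0.5569, 0.2517, 0.2143]
tool_rot: [-2.79, -0.184, -1.303]
contact_force: [-0.1, 0.3, -0.6]
opening: 0.0172
grip_force: 78.0
```

```bash
python3 - <<'E'
from h import *
p,R=cur(); R1=down(YAW,50); print(tip(),(R.inv()*R1).as_rotvec()); plan(p,R,tcp(.067,0.0005,.083,R1),R1,2)
E
```

```text
(array([0.49672172, 0.2427703 , 0.10536062]), array([0.06708132, 0.00048171])) [-0.00152626 -0.00105359  0.00014155]
[-0.214, 0.001, 0.181] [-0.005, -0.004, 0.001]
[-0.214, 0.001, 0.181] [-0.005, -0.004, 0.001]
```

Call:
drive_tool --steps '[{"translation": [-0.21, 0, 0.18], "angular": [0, 0, 0], "gripper": 0.0}, {"translation": [-0.21, 0, 0.18], "angular": [0, 0, 0], "gripper": 0.0}, {"translation": [0, 0, 0], "angular": [0, 0, 0], "gripper": 0.0}, {"translation": [0.13, 0, 0.15], "angular": [0, 0, 0], "gripper": 0.0}, {"translation": [0.13, 0, 0.15], "angular": [0, 0, 0], "gripper": 0.0}, {"translation": [0.13, 0, 0.15], "angular": [0, 0, 0], "gripper": 0.0}, {"translation": [0, 0, 0], "angular": [0, 0, 0], "gripper": 0.0}]'

```text
t: 9.12
tool_pos: [0.5815, 0.2547, 0.1933]
tool_rot: [-2.79, -0.183, -1.304]
contact_force: [0.3, -0.5, -1.2]
opening: 0.0169
grip_force: 78.1
```

Call:
drive_tool --steps '[{"translation": [-0.13, 0, -0.15], "angular": [0, 0, 0], "gripper": 0.0}, {"translation": [-0.13, 0, -0.15], "angular": [0, 0, 0], "gripper": 0.0}, {"translation": [-0.13, 0, -0.15], "angular": [0, 0, 0], "gripper": 0.0}, {"translation": [-0.13, 0, -0.15], "angular": [0, 0, 0], "gripper": 0.0}, {"translation": [-0.13, 0, -0.15], "angular": [0, 0, 0], "gripper": 0.0}, {"translation": [-0.13, 0, -0.15], "angular": [0, 0, 0], "gripper": 0.0}, {"translation": [0, 0, 0], "angular": [0, 0, 0], "gripper": 0.0}]'

```text
t: 10.0
tool_pos: [0.533, 0.2485, 0.192]
tool_rot: [-2.79, -0.184, -1.304]
contact_force: [1.1, -0.4, -0.9]
opening: 0.0173
grip_force: 78.1
```

```bash
cat >> h.py <<'E'
def beads(tag):
    from station import ctrl
    for n in ("top","side"):
        I=ctrl.get_image(n); P=cloud(I); h=cv2.cvtColor(I["color"],cv2.COLOR_RGB2HSV)
        g=(h[...,0]>45)&(h[...,0]<80)&(h[...,1]>120)&(h[...,2]>30)&(I["depth"]>0)&(np.hypot(P[...,0]-.505,P[...,1]-.176)<.1)
        k,l,st,ce=cv2.connectedComponentsWithStats(g.astype(np.uint8))
        for i in range(1,k):
            if st[i,4]>3: q=P[l==i].mean(0); print(n,st[i,4],(w2b(q)*1e3).round(0),"z%.0f"%(q[2]*1e3))
        np.savez(f"{n}_{tag}.npz",**I)
E
python3 - <<'E'
from h import *
print(tip()); beads("a")
p,R=cur(); R1=down(YAW,50); plan(p,R,tcp(.067,-.024,.125,R1),R1,2)
p2=tcp(.067,-.024,.125,R1); plan(p2,R1,tcp(-.053,.0005,.106,R1),R1)
E
```

```text
(array([0.47285506, 0.23957556, 0.08301386]), array([ 0.06702912, -0.02359776]))
top 27 [-23.  50.] z90
top 27 [37. 49.] z89
top 28 [-49.  16.] z90
top 26 [-61. -19.] z90
top 25 [-44. -54.] z90
top 26 [  7. -53.] z90
side 32 [-43. -51.] z86
side 38 [-59. -16.] z85
side 43 [-47.  19.] z84
side 42 [-19.  55.] z88
side 43 [40. 53.] z86
[0.393, -0.001, -0.341] [-0.006, -0.007, -0.0]
[0.393, -0.0, -0.341] [-0.006, -0.007, -0.0]
[0.007, 0.75, 0.194] [0.0, 0.0, 0.0]
[0.007, 0.75, 0.194] [0.0, 0.0, 0.0]
[0.007, 0.75, 0.194] [0.0, 0.0, 0.0]
[0.007, 0.75, 0.194] [0.0, 0.0, 0.0]
```

Call:
drive_tool --steps '[{"translation": [0.39, 0, -0.34], "angular": [0, 0, 0], "gripper": 0.0}, {"translation": [0.39, 0, -0.34], "angular": [0, 0, 0], "gripper": 0.0}, {"translation": [0.01, 0.75, 0.19], "angular": [0, 0, 0], "gripper": 0.0}, {"translation": [0.01, 0.75, 0.19], "angular": [0, 0, 0], "gripper": 0.0}, {"translation": [0.01, 0.75, 0.19], "angular": [0, 0, 0], "gripper": 0.0}, {"translation": [0.01, 0.75, 0.19], "angular": [0, 0, 0], "gripper": 0.0}, {"translation": [0, 0, 0], "angular": [0, 0, 0], "gripper": 0.0}, {"translation": [0, 0, 0], "angular": [0, 0, 0], "gripper": 0.0}]'

```text
t: 11.1
tool_pos: [0.5727, 0.1327, 0.2152]
tool_rot: [-2.79, -0.183, -1.304]
contact_force: [-0.2, 0.7, 0.4]
opening: 0.017
grip_force: 78.3
```

```bash
python3 - <<'E'
from h import *
p,R=cur(); R1=down(YAW,50); print(tip(),(R.inv()*R1).as_rotvec()); plan(p,R,tcp(-.053,0.0005,.083,R1),R1,2)
E
```

```text
(array([0.51252985, 0.12383812, 0.10620078]), array([-0.05289675,  0.00063083])) [-0.00130414 -0.00161874 -0.00023331]
[-0.223, 0.001, 0.187] [-0.005, -0.006, -0.001]
[-0.223, 0.001, 0.187] [-0.005, -0.006, -0.001]
```

Call:
drive_tool --steps '[{"translation": [-0.22, 0, 0.185], "angular": [0, 0, 0], "gripper": 0.0}, {"translation": [-0.22, 0, 0.185], "angular": [0, 0, 0], "gripper": 0.0}, {"translation": [0, 0, 0], "angular": [0, 0, 0], "gripper": 0.0}, {"translation": [0.13, 0, 0.15], "angular": [0, 0, 0], "gripper": 0.0}, {"translation": [0.13, 0, 0.15], "angular": [0, 0, 0], "gripper": 0.0}, {"translation": [0.13, 0, 0.15], "angular": [0, 0, 0], "gripper": 0.0}, {"translation": [0, 0, 0], "angular": [0, 0, 0], "gripper": 0.0}]'

```text
t: 11.98
tool_pos: [0.597, 0.1357, 0.1929]
tool_rot: [-2.79, -0.183, -1.304]
contact_force: [0.8, -0.2, -1.0]
opening: 0.0172
grip_force: 78.2
```

Call:
drive_tool --steps '[{"translation": [-0.13, 0, -0.15], "angular": [0, 0, 0], "gripper": 0.0}, {"translation": [-0.13, 0, -0.15], "angular": [0, 0, 0], "gripper": 0.0}, {"translation": [-0.13, 0, -0.15], "angular": [0, 0, 0], "gripper": 0.0}, {"translation": [-0.13, 0, -0.15], "angular": [0, 0, 0], "gripper": 0.0}, {"translation": [-0.13, 0, -0.15], "angular": [0, 0, 0], "gripper": 0.0}, {"translation": [-0.13, 0, -0.15], "angular": [0, 0, 0], "gripper": 0.0}, {"translation": [0, 0, 0], "angular": [0, 0, 0], "gripper": 0.0}]'

```text
t: 12.85
tool_pos: [0.5486, 0.1294, 0.1916]
tool_rot: [-2.79, -0.184, -1.304]
contact_force: [1.1, -0.2, -0.9]
opening: 0.0171
grip_force: 78.3
```

```bash
python3 - <<'E'
from h import *
print(tip()); beads("b")
p,R=cur(); R1=down(YAW,50)
plan(p,R,tcp(-.043,-.034,.084,R1),R1,3)
E
```

```text
(array([0.48846705, 0.12054817, 0.08261832]), array([-0.05301774, -0.02365553]))
top 28 [-23.  50.] z89
top 27 [37. 49.] z90
top 29 [63. 38.] z21
top 26 [  7. -53.] z89
side 10 [-43. -51.] z92
side 40 [ 10. -49.] z87
side 68 [-29.  49.] z64
side 11 [ 55. -38.] z23
side 42 [40. 53.] z85
[-0.051, -0.084, -0.073] [-0.003, -0.005, -0.0]
[-0.051, -0.084, -0.073] [-0.003, -0.005, -0.0]
[-0.051, -0.084, -0.073] [-0.003, -0.005, -0.0]
```

Call:
drive_tool --steps '[{"translation": [0, -0.25, 0], "angular": [0, 0, 0], "gripper": 0.0}, {"translation": [-0.13, 0, -0.16], "angular": [0, 0, 0], "gripper": 0.0}, {"translation": [-0.13, 0, -0.16], "angular": [0, 0, 0], "gripper": 0.0}, {"translation": [-0.13, 0, -0.16], "angular": [0, 0, 0], "gripper": 0.0}, {"translation": [-0.13, 0, -0.16], "angular": [0, 0, 0], "gripper": 0.0}, {"translation": [0, 0, 0], "angular": [0, 0, 0], "gripper": 0.0}, {"translation": [0, 0, 0], "angular": [0, 0, 0], "gripper": 0.0}]'

```text
t: 13.82
tool_pos: [0.5151, 0.135, 0.1924]
tool_rot: [-2.789, -0.184, -1.305]
contact_force: [-0.4, -0.2, -0.3]
opening: 0.0172
grip_force: 78.3
```

```bash
python3 - <<'E'
from h import *
print(tip()); beads("c")
p,R=cur(); R1=down(YAW,50)
for a in ((-.043,-.0385),(.009,-.0385),(.009,-.057)):
    p1=tcp(*a,.0835,R1); plan(p,R,p1,R1,max(2,int(np.linalg.norm(p1-p)/.009))); print(); p,R=p1,R1
E
```

```text
(array([0.45504186, 0.12610047, 0.08340412]), array([-0.04315007, -0.05607004]))
top 28 [-23.  50.] z89
top 26 [37. 49.] z88
top 29 [63. 38.] z21
side 40 [ 10. -49.] z88
side 69 [-30.  49.] z63
side 11 [ 55. -38.] z24
side 43 [39. 52.] z85
[0.144, -0.001, 0.169] [-0.005, -0.006, -0.0]
[0.144, -0.001, 0.169] [-0.005, -0.006, -0.0]

[-0.0, -0.26, -0.0] [0.0, 0.0, 0.0]
[-0.0, -0.26, -0.0] [0.0, 0.0, 0.0]
[-0.0, -0.26, -0.0] [0.0, 0.0, 0.0]
[-0.0, -0.26, -0.0] [0.0, 0.0, 0.0]
[-0.0, -0.26, -0.0] [0.0, 0.0, 0.0]

[-0.149, -0.0, -0.177] [0.0, 0.0, 0.0]
[-0.149, -0.0, -0.177] [0.0, 0.0, 0.0]
```

Call:
drive_tool --steps '[{"translation": [0.145, 0, 0.17], "angular": [0, 0, 0], "gripper": 0.0}, {"translation": [0.145, 0, 0.17], "angular": [0, 0, 0], "gripper": 0.0}, {"translation": [0, -0.26, 0], "angular": [0, 0, 0], "gripper": 0.0}, {"translation": [0, -0.26, 0], "angular": [0, 0, 0], "gripper": 0.0}, {"translation": [0, -0.26, 0], "angular": [0, 0, 0], "gripper": 0.0}, {"translation": [0, -0.26, 0], "angular": [0, 0, 0], "gripper": 0.0}, {"translation": [0, -0.26, 0], "angular": [0, 0, 0], "gripper": 0.0}]'

```text
t: 14.8
tool_pos: [0.5263, 0.1894, 0.192]
tool_rot: [-2.791, -0.184, -1.302]
contact_force: [-0.3, -1.1, -0.8]
opening: 0.0172
grip_force: 78.3
```

Call:
drive_tool --steps '[{"translation": [-0.15, 0, -0.18], "angular": [0, 0, 0], "gripper": 0.0}, {"translation": [-0.15, 0, -0.18], "angular": [0, 0, 0], "gripper": 0.0}, {"translation": [0, 0, 0], "angular": [0, 0, 0], "gripper": 0.0}, {"translation": [0, 0, 0], "angular": [0, 0, 0], "gripper": 0.0}]'

```text
t: 15.3
tool_pos: [0.5074, 0.1862, 0.1927]
tool_rot: [-2.789, -0.183, -1.305]
contact_force: [0.1, 0.9, -0.7]
opening: 0.0171
grip_force: 78.3
```

```bash
python3 - <<'E'
from h import *
print(tip()); beads("d")
I=dict(np.load("side_d.npz")); cv2.imwrite("pics/d.png",cv2.resize(I["color"][160:280,280:440,::-1],None,fx=4,fy=4))
p,R=cur(); R1=down(YAW,50)
for a in ((.009,-.056,.13),(-.026,.033,.13),(-.026,.033,.106)):
    p1=tcp(*a,R1); plan(p,R,p1,R1); print(); p,R=p1,R1
E
```

```text
(array([0.44733791, 0.17737373, 0.08368343]), array([ 0.0086901 , -0.05701558]))
top 26 [-23.  50.] z89
top 26 [37. 49.] z89
top 25 [-50.  36.] z21
top 28 [63. 38.] z22
top 18 [-43.  -2.] z21
side 17 [ 11. -73.] z24
side 68 [-30.  49.] z64
side 13 [-40.   2.] z25
side 12 [ 54. -38.] z23
side 43 [40. 53.] z86
[0.453, -0.005, -0.359] [-0.004, -0.008, -0.001]
[0.453, -0.005, -0.36] [-0.004, -0.008, -0.001]

[0.477, 0.292, 0.568] [0.0, 0.0, 0.0]
[0.477, 0.292, 0.568] [0.0, 0.0, 0.0]
[0.477, 0.292, 0.568] [0.0, 0.0, 0.0]

[-0.46, -0.0, 0.386] [0.0, 0.0, 0.0]
```

View pics/d.png

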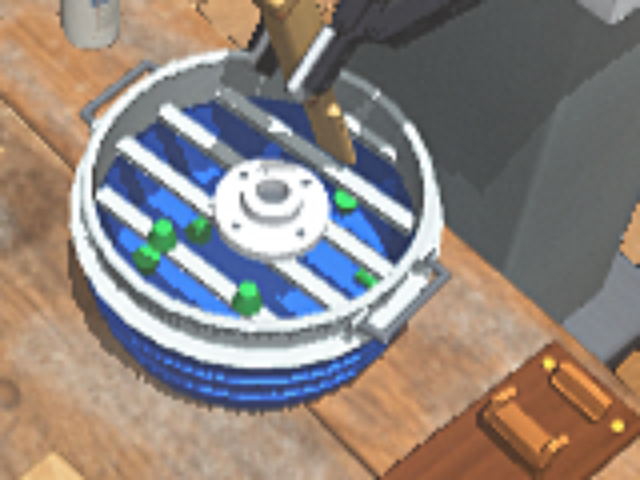

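The picture shows only two beads still on the deck bar, at (162,235) and (247,297). The others lie in the tub, and the flange is in place.

Call:
drive_tool --steps '[{"translation": [0.45, 0, -0.36], "angular": [0, 0, 0], "gripper": 0.0}, {"translation": [0.45, 0, -0.36], "angular": [0, 0, 0], "gripper": 0.0}, {"translation": [0.48, 0.29, 0.57], "angular": [0, 0, 0], "gripper": 0.0}, {"translation": [0.48, 0.29, 0.57], "angular": [0, 0, 0], "gripper": 0.0}, {"translation": [0.48, 0.29, 0.57], "angular": [0, 0, 0], "gripper": 0.0}, {"translation": [0, 0, 0], "angular": [0, 0, 0], "gripper": 0.0}, {"translation": [-0.46, 0, 0.39], "angular": [0, 0, 0], "gripper": 0.0}, {"translation": [0, 0, 0], "angular": [0, 0, 0], "gripper": 0.0}]'

```text
t: 16.4
tool_pos: [0.5999, 0.1637, 0.2112]
tool_rot: [-2.794, -0.184, -1.296]
contact_force: [0.2, 0.5, -1.3]
opening: 0.0173
grip_force: 78.3
```

```bash
python3 - <<'E'
from h import *
p,R=cur(); R1=down(YAW,50); print(tip())
for a in ((-.026,.033,.0835),(-.026,.058,.0835)):
    p1=tcp(*a,R1); plan(p,R,p1,R1,3); print(); p,R=p1,R1
E
```

```text
(array([0.53917243, 0.15476076, 0.10253018]), array([-0.02571622,  0.0310817 ]))
[-0.112, 0.002, 0.111] [-0.004, 0.009, 0.0]
[-0.112, 0.002, 0.11] [-0.004, 0.009, 0.0]
[-0.112, 0.002, 0.11] [-0.004, 0.009, 0.0]

[0.134, -0.0, 0.16] [0.0, 0.0, 0.0]
[0.134, -0.0, 0.16] [0.0, 0.0, 0.0]
[0.134, -0.0, 0.16] [0.0, 0.0, 0.0]
```

Call:
drive_tool --steps '[{"translation": [-0.11, 0, 0.11], "angular": [0, 0.01, 0], "gripper": 0.0}, {"translation": [-0.11, 0, 0.11], "angular": [0, 0.01, 0], "gripper": 0.0}, {"translation": [-0.11, 0, 0.11], "angular": [0, 0.01, 0], "gripper": 0.0}, {"translation": [0, 0, 0], "angular": [0, 0, 0], "gripper": 0.0}, {"translation": [0.13, 0, 0.16], "angular": [0, 0, 0], "gripper": 0.0}, {"translation": [0.13, 0, 0.16], "angular": [0, 0, 0], "gripper": 0.0}, {"translation": [0.13, 0, 0.16], "angular": [0, 0, 0], "gripper": 0.0}, {"translation": [0, 0, 0], "angular": [0, 0, 0], "gripper": 0.0}]'

```text
t: 17.4
tool_pos: [0.6286, 0.1674, 0.1959]
tool_rot: [-2.787, -0.183, -1.309]
contact_force: [0.6, 0.1, 0.3]
opening: 0.0172
grip_force: 78.3
```

```bash
python3 - <<'E'
from h import *
p,R=cur(); R1=down(YAW,50); print(tip()); beads("e")
for a in ((-.026,.037,.084),(.040,.036,.084),(.040,.058,.084)):
    p1=tcp(*a,R1); plan(p,R,p1,R1,max(2,int(np.linalg.norm(p1-p)/.01))); print(); p,R=p1,R1
E
```

```text
(array([0.56892211, 0.15857451, 0.08669789]), array([-0.02581821,  0.06107466]))
top 27 [37. 49.] z89
top 29 [63. 38.] z21
side 16 [ 11. -72.] z25
side 9 [-37.   1.] z27
side 29 [-48.  38.] z21
side 12 [ 54. -38.] z22
side 43 [39. 52.] z85
[-0.216, 0.001, -0.201] [-0.005, -0.021, -0.0]
[-0.217, 0.002, -0.201] [-0.005, -0.021, -0.0]

[-0.003, -0.275, -0.003] [0.0, 0.0, 0.0]
[-0.003, -0.275, -0.003] [0.0, 0.0, 0.0]
[-0.003, -0.275, -0.003] [0.0, 0.0, 0.0]
[-0.003, -0.275, -0.003] [0.0, 0.0, 0.0]
[-0.003, -0.275, -0.003] [0.0, 0.0, 0.0]
[-0.003, -0.275, -0.003] [0.0, 0.0, 0.0]

[0.177, -0.0, 0.211] [0.0, 0.0, 0.0]
[0.177, -0.0, 0.211] [0.0, 0.0, 0.0]
```

Call:
drive_tool --steps '[{"translation": [-0.215, 0, -0.2], "angular": [0, -0.02, 0], "gripper": 0.0}, {"translation": [-0.215, 0, -0.2], "angular": [0, -0.02, 0], "gripper": 0.0}, {"translation": [0, -0.275, 0], "angular": [0, 0, 0], "gripper": 0.0}, {"translation": [0, -0.275, 0], "angular": [0, 0, 0], "gripper": 0.0}, {"translation": [0, -0.275, 0], "angular": [0, 0, 0], "gripper": 0.0}, {"translation": [0, -0.275, 0], "angular": [0, 0, 0], "gripper": 0.0}, {"translation": [0, -0.275, 0], "angular": [0, 0, 0], "gripper": 0.0}, {"translation": [0, -0.275, 0], "angular": [0, 0, 0], "gripper": 0.0}]'

```text
t: 18.5
tool_pos: [0.5951, 0.2299, 0.1927]
tool_rot: [-2.791, -0.184, -1.302]
contact_force: [-0.4, 0.4, -0.9]
opening: 0.0168
grip_force: 78.3
```

Call:
drive_tool --steps '[{"translation": [0.12, 0, 0.14], "angular": [0, 0, 0], "gripper": 0.0}, {"translation": [0.12, 0, 0.14], "angular": [0, 0, 0], "gripper": 0.0}, {"translation": [0.12, 0, 0.14], "angular": [0, 0, 0], "gripper": 0.0}, {"translation": [0, 0, 0], "angular": [0, 0, 0], "gripper": 0.0}, {"translation": [0, 0, 0], "angular": [0, 0, 0], "gripper": 0.0}]'

```text
t: 19.12
tool_pos: [0.6181, 0.2324, 0.1928]
tool_rot: [-2.791, -0.183, -1.301]
contact_force: [-0.7, 1.1, -1.3]
opening: 0.017
grip_force: 78.2
```

```bash
python3 - <<'E'
from h import *
p,R=cur(); R1=down(YAW,50); print(tip()); beads("f")
p1=tcp(.04,.05,.14,R1); plan(p,R,p1,R1)
E
```

```text
(array([0.55772938, 0.22346071, 0.08394881]), array([0.03997382, 0.05844703]))
top 25 [-49.  36.] z23
top 16 [-43.  -3.] z22
top 15 [-32. -73.] z71
side 11 [ 13. -72.] z22
side 26 [-47.  39.] z22
side 14 [ 54. -38.] z21
[0.469, -0.002, -0.532] [-0.004, 0.001, -0.001]
[0.469, -0.001, -0.532] [-0.004, 0.001, -0.001]
```

Call:
drive_tool --steps '[{"translation": [0.47, 0, -0.53], "angular": [0, 0, 0], "gripper": 0.0}, {"translation": [0.47, 0, -0.53], "angular": [0, 0, 0], "gripper": 0.0}, {"translation": [0, 0, 0], "angular": [0, 0, 0], "gripper": 0.0}]'

```text
t: 19.6
tool_pos: [0.6109, 0.232, 0.2533]
tool_rot: [-2.785, -0.183, -1.31]
contact_force: [0.2, -0.1, -0.7]
opening: 0.017
grip_force: 78.3
```

```bash
python3 - <<'E'
from h import *
p,R=cur(); R1=down(YAW,50); print(tip()); beads("g")
a=dict(np.load("top_g.npz"));b=dict(np.load("side_g.npz"))
A=cv2.resize(a["color"][155:265,240:350],None,fx=3.6,fy=3.6,interpolation=cv2.INTER_CUBIC);B=cv2.resize(b["color"][160:270,290:400],None,fx=3.6,fy=3.6,interpolation=cv2.INTER_CUBIC)
cv2.imwrite("pics/g.png",np.hstack([A,B])[:,:,::-1])
P=cloud(a);h=cv2.cvtColor(a["color"],cv2.COLOR_RGB2HSV)
g=(h[...,0]>45)&(h[...,0]<80)&(h[...,1]>120)&(h[...,2]>30)
w=w2b(P);g&=(abs(w[...,0]+.032)<.02)&(abs(w[...,1]+.073)<.02)
for v,u in np.argwhere(g): print(u,v,(w[v,u]*1e3).round(0),(P[v,u,2]*1e3).round(0))
E
```

```text
(array([0.55129795, 0.22327907, 0.14397745]), array([0.04063321, 0.05204692]))
top 11 [ 5. 64.] z52
top 24 [-50.  36.] z23
top 16 [-43.  -3.] z22
top 17 [-32. -73.] z72
side 18 [ 11. -71.] z27
side 15 [-40.  -1.] z20
side 29 [-48.  38.] z21
side 14 [ 54. -38.] z21
314 236 [-32. -63.] 19.0
313 237 [-30. -66.] 24.0
314 237 [-32. -66.] 21.0
315 237 [-34. -66.] 21.0
313 238 [-29. -68.] 22.0
314 238 [-32. -68.] 17.0
315 238 [-34. -68.] 20.0
313 239 [-26. -88.] 430.0
314 239 [-31. -70.] 20.0
315 239 [-34. -71.] 21.0
316 239 [-36. -71.] 14.0
314 240 [-31. -73.] 21.0
315 240 [-34. -73.] 20.0
314 241 [-31. -75.] 19.0
315 241 [-33. -76.] 19.0
314 242 [-27. -93.] 432.0
315 242 [-32. -80.] 77.0
```

View pics/g.png

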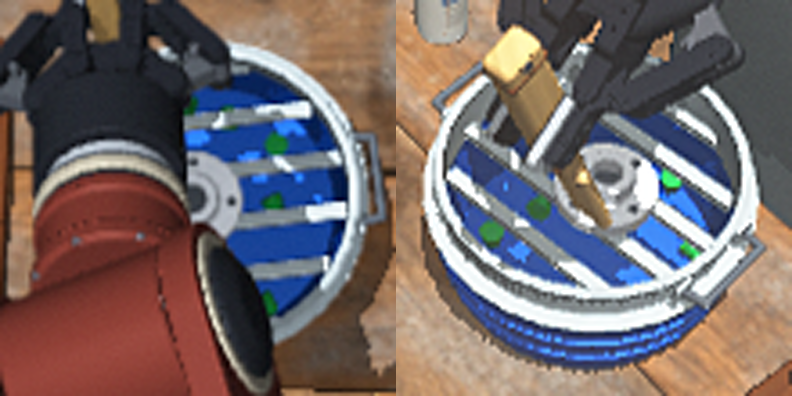

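The left crop shows only empty bars on the visible deck, with green blobs below at the tub floor (z about 20 mm). I move over to the rest, still holding the paddle, to clear the view.

```bash
python3 - <<'E'
from h import *
p,R=cur(); plan(p,R,[.5486,.3531,.19],down(-.6,0),8)
E
```

```text
[-0.229, -0.402, 0.011] [-0.056, -0.779, 0.119]
[-0.233, -0.398, 0.033] [-0.056, -0.779, 0.119]
[-0.235, -0.395, 0.056] [-0.056, -0.779, 0.119]
[-0.234, -0.391, 0.078] [-0.056, -0.779, 0.119]
[-0.231, -0.388, 0.101] [-0.056, -0.779, 0.119]
[-0.225, -0.385, 0.122] [-0.056, -0.779, 0.119]
[-0.217, -0.383, 0.143] [-0.056, -0.779, 0.119]
[-0.207, -0.38, 0.163] [-0.056, -0.779, 0.119]
```

Call:
drive_tool --steps '[{"translation": [-0.23, -0.4, 0.01], "angular": [-0.06, -0.78, 0.12], "gripper": 0.0}, {"translation": [-0.23, -0.4, 0.03], "angular": [-0.06, -0.78, 0.12], "gripper": 0.0}, {"translation": [-0.23, -0.4, 0.06], "angular": [-0.06, -0.78, 0.12], "gripper": 0.0}, {"translation": [-0.23, -0.39, 0.08], "angular": [-0.06, -0.78, 0.12], "gripper": 0.0}, {"translation": [-0.23, -0.39, 0.1], "angular": [-0.06, -0.78, 0.12], "gripper": 0.0}, {"translation": [-0.22, -0.39, 0.12], "angular": [-0.06, -0.78, 0.12], "gripper": 0.0}, {"translation": [-0.22, -0.38, 0.14], "angular": [-0.06, -0.78, 0.12], "gripper": 0.0}, {"translation": [-0.21, -0.38, 0.16], "angular": [-0.06, -0.78, 0.12], "gripper": 0.0}]'

```text
t: 20.7
tool_pos: [0.5484, 0.3537, 0.1886]
tool_rot: [3.136, -0.022, -0.009]
contact_force: [-0.3, -0.2, 0.0]
opening: 0.0172
grip_force: 78.3
```

Call:
drive_tool --steps '[{"translation": [0, 0, 0], "angular": [0, 0, 0], "gripper": 0.0}, {"translation": [0, 0, 0], "angular": [0, 0, 0], "gripper": 0.0}]'

```text
t: 20.95
tool_pos: [0.5489, 0.3529, 0.1897]
tool_rot: [3.137, -0.02, -0.001]
contact_force: [-0.5, 0.4, -0.3]
opening: 0.017
grip_force: 78.3
```

```bash
python3 - <<'E'
from h import *
p,R=cur(); print(p.round(4),R.as_matrix().round(3),tip()[0]); beads("h")
plan(p,R,[.5486,.3531,.10],down(-.6,0))
I=dict(np.load("side_h.npz"));P=cloud(I);h=cv2.cvtColor(I["color"],cv2.COLOR_RGB2HSV)
x,y,z=np.moveaxis(P,-1,0)
m=(I["depth"]>0)&(abs(y-.352)<.03)&(x>.4)&(x<.66)&(z>.13)&(h[...,0]>10)&(h[...,0]<32)&(h[...,1]>60)&(h[...,2]>90)
T=R.inv().apply(P[m]-p)-TIP
a=np.array([-np.cos(np.radians(20)),0,np.sin(np.radians(20))]);n=np.array([np.sin(np.radians(20)),0,np.cos(np.radians(20))])
s_=T@a
for lo in np.arange(-.2,.03,.03):
    g=(s_>lo)&(s_<lo+.03)
    if g.sum()>3: print("s%.3f n%d"%(lo+.015,g.sum()),np.percentile(T[g]@n*1e3,[10,50,90]).round(1),np.percentile(T[g][:,1]*1e3,[5,50,95]).round(1))
print(np.sort(s_)[-5:],np.sort(s_)[:5])
a=dict(np.load("top_h.npz"));A=cv2.resize(a["color"][155:265,240:350],None,fx=3.6,fy=3.6,interpolation=cv2.INTER_CUBIC);B=cv2.resize(I["color"][160:270,290:400],None,fx=3.6,fy=3.6,interpolation=cv2.INTER_CUBIC)
cv2.imwrite("pics/hh.png",np.hstack([A,B])[:,:,::-1])
E
```

```text
[0.5489 0.3529 0.1897] [[ 1.    -0.013 -0.001]
 [-0.013 -1.    -0.004]
 [-0.     0.004 -1.   ]] [0.42629612 0.35342062 0.16649014]
top 23 [ 8. 71.] z20
top 25 [-50.  36.] z22
top 27 [63. 38.] z22
top 17 [-43.  -2.] z21
top 24 [-31. -70.] z20
top 14 [  8. -75.] z25
side 18 [ 11. -72.] z24
side 14 [-39.   2.] z25
side 30 [-47.  39.] z23
side 9 [ 53. -41.] z18
[-0.002, -0.005, 0.748] [0.01, 0.001, -0.006]
[-0.002, -0.004, 0.748] [0.01, 0.001, -0.006]
[-0.002, -0.003, 0.748] [0.01, 0.001, -0.006]
s-0.185 n266 [-13.8 -10.3   3.8] [-9.9 -3.5  5.8]
s-0.155 n179 [-14.  -12.8  -0.1] [-10.1  -5.3   5.5]
s-0.125 n29 [-79.  -13.    7.6] [-13.5   3.   31. ]
s-0.095 n9 [-333.5 -261.2   -2.3] [-9.3 26.6 30.2]
s-0.035 n61 [-6.4 -5.2 -3.3] [-13.6  -9.1   1.4]
s-0.005 n84 [-6.2 -5.5 -3.9] [-13.7  -4.1   7.9]
[-6.58688697e-04  5.65280255e-05  2.24545518e-04  5.70614314e-04
  5.85919407e-04] [-0.22027502 -0.21860949 -0.21514599 -0.19846325 -0.19844944]
```

View pics/hh.png

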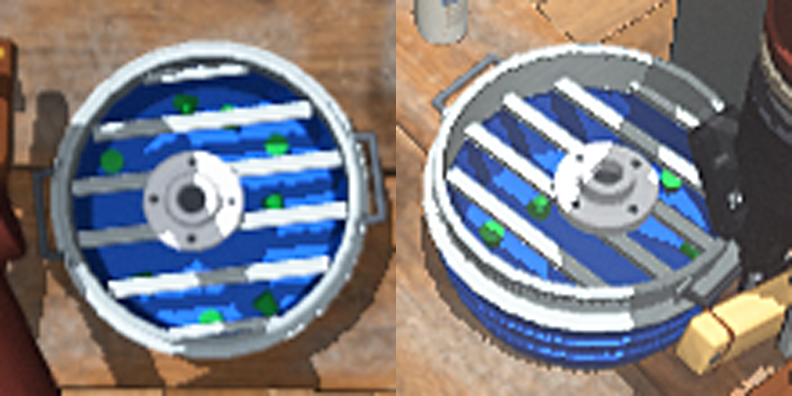

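The views show no beads on the bars. The eight green blobs are all below, at tub-floor height, with one partly hidden at (228,115), and the flange is still on the deck. Now I lower the paddle.

Call:
drive_tool --steps '[{"translation": [0, 0, 0.75], "angular": [0.01, 0, 0], "gripper": 0.0}, {"translation": [0, 0, 0.75], "angular": [0.01, 0, -0.01], "gripper": 0.0}, {"translation": [0, 0, 0.75], "angular": [0.01, 0, -0.01], "gripper": 0.0}, {"translation": [0, 0, 0.4], "angular": [0, 0, 0], "gripper": 0.0}, {"translation": [0, 0, 0], "angular": [0, 0, 0], "gripper": 0.0}, {"translation": [0, 0, 0], "angular": [0, 0, 0], "gripper": 0.0}]'

```text
t: 21.8
tool_pos: [0.5503, 0.3538, 0.087]
tool_rot: [-3.139, 0.016, -0.004]
contact_force: [-0.7, -0.3, -1.2]
opening: 0.0171
grip_force: 78.3
```

```bash
python3 - <<'E'
from h import *
p,R=cur(); print(p.round(4),R.as_matrix().round(3))
plan(p,R,[.5486,.3531,.0475],down(-.6,0),3)
E
```

```text
[0.5503 0.3538 0.087 ] [[ 1.    -0.01   0.003]
 [-0.01  -1.     0.002]
 [ 0.003 -0.002 -1.   ]]
[-0.015, 0.007, 0.329] [-0.006, -0.007, 0.0]
[-0.015, 0.007, 0.33] [-0.006, -0.007, 0.0]
[-0.014, 0.007, 0.33] [-0.006, -0.007, 0.0]
```

Call:
drive_tool --steps '[{"translation": [-0.01, 0.01, 0.33], "angular": [0, 0, 0], "gripper": 0.0}, {"translation": [-0.01, 0.01, 0.33], "angular": [0, 0, 0], "gripper": 0.0}, {"translation": [-0.01, 0, 0.31], "angular": [0, 0, 0], "gripper": 0.0}, {"translation": [0, 0, 0], "angular": [0, 0, 0], "gripper": 0.0}, {"translation": [0, 0, 0], "angular": [0, 0, 0], "gripper": 0.0}]'

```text
t: 22.42
tool_pos: [0.5481, 0.3528, 0.0465]
tool_rot: [-3.14, 0.016, 0.0]
contact_force: [-2.9, -1.3, 3.9]
opening: 0.0173
grip_force: 79.5
```

Seated, with a light contact force. Release slowly and retreat straight up.

Call:
drive_tool --steps '[{"translation": [0, 0, 0], "angular": [0, 0, 0], "gripper": 0.35}, {"translation": [0, 0, 0], "angular": [0, 0, 0], "gripper": 0.5}, {"translation": [0, 0, 0], "angular": [0, 0, 0], "gripper": 0.5}, {"translation": [0, 0, -0.5], "angular": [0, 0, 0], "gripper": 0.5}, {"translation": [0, 0, -0.9], "angular": [0, 0, 0], "gripper": 0.5}, {"translation": [0, 0, -0.9], "angular": [0, 0, 0], "gripper": 0.5}, {"translation": [0, 0, -0.9], "angular": [0, 0, 0], "gripper": 0.5}, {"translation": [0, 0, -0.9], "angular": [0, 0, 0], "gripper": 0.5}]'

```text
t: 23.42
tool_pos: [0.5483, 0.3526, 0.2136]
tool_rot: [-3.139, 0.016, -0.004]
contact_force: [-0.6, -0.8, -0.7]
opening: 0.0426
grip_force: 0.0
```

```bash
python3 - <<'E'
from h import *
p,R=cur(); print(p.round(4)); beads("z")
for t in ("side0","side_z"):
    I=dict(np.load(t+".npz"));P=cloud(I);h=cv2.cvtColor(I["color"],cv2.COLOR_RGB2HSV);x,y,z=np.moveaxis(P,-1,0)
    m=(I["depth"]>0)&(y>.30)&(y<.40)&(x>.38)&(x<.66)&(z>.018)&(z<.115)&(h[...,1]<150)&(h[...,2]>130)
    q=P[m]; print(t,"x",np.percentile(q[:,0],[.5,99.5]).round(4))
    for a in np.arange(.42,.64,.03):
        s1=q[(q[:,0]>a)&(q[:,0]<a+.03)]
        if len(s1)>4: print(len(s1),s1[:,0].mean().round(3),np.percentile(s1[:,1],[5,50,95]).round(4),np.percentile(s1[:,2],80).round(4))
    m=(I["depth"]>0)&(np.hypot(x-.502,y-.185)<.05)&(z>.095)&(z<.11); print("hub",P[m].mean(0).round(4))
E
```

```text
[0.5483 0.3526 0.2136]
top 23 [ 8. 71.] z20
top 25 [-50.  36.] z22
top 29 [63. 38.] z21
top 17 [-43.  -2.] z21
top 25 [-31. -71.] z23
top 14 [  8. -76.] z26
side 19 [ 11. -72.] z25
side 16 [-39.   1.] z24
side 30 [-47.  39.] z24
side 10 [ 54. -40.] z19
side0 x [0.4251 0.6132]
103 0.437 [0.3422 0.3541 0.3652] 0.0353
127 0.465 [0.3417 0.3537 0.3646] 0.0458
92 0.492 [0.3429 0.3544 0.3633] 0.0576
120 0.526 [0.3456 0.3555 0.3613] 0.0756
140 0.555 [0.3456 0.3561 0.3611] 0.0865
148 0.585 [0.3447 0.3544 0.3609] 0.0972
98 0.608 [0.3454 0.3534 0.3602] 0.1009
hub [0.5035 0.1865 0.1004]
side_z x [0.4244 0.6123]
106 0.436 [0.3429 0.3551 0.366 ] 0.035
127 0.465 [0.3426 0.3546 0.3663] 0.0461
89 0.492 [0.3436 0.3561 0.3648] 0.0573
126 0.525 [0.3466 0.3569 0.3623] 0.0751
139 0.555 [0.3466 0.3568 0.3621] 0.0858
148 0.584 [0.3448 0.3559 0.3618] 0.0972
94 0.607 [0.3457 0.354  0.3612] 0.1002
hub [0.5038 0.1881 0.1006]
```

```bash
python3 - <<'E'
from h import *
I=dict(np.load("top_z.npz"));P=cloud(I);h=cv2.cvtColor(I["color"],cv2.COLOR_RGB2HSV)
z=None
for v in range(182,193):
    for u in range(298,310):
        if 35<h[v,u,0]<95 and h[v,u,1]>80: print(u,v,h[v,u],(w2b(P[v,u])*1e3).round(0),(P[v,u,2]*1e3).round(0)); z=P[v,u,2] if z is None else max(z,P[v,u,2])
print("max z",z)
if z is not None and z<.045:
    from station import ctrl
    print(ctrl.finish_job())
E
```

```text
302 184 [ 81 241 141] [-17.  68.] 16.0
303 184 [ 77 243 165] [-20.  67.] 18.0
304 184 [ 86 238 137] [-22.  67.] 19.0
301 185 [ 82 154 151] [-15.  66.] 16.0
302 185 [ 70 147 196] [-17.  56.] 78.0
303 185 [ 71  82 230] [-20.  55.] 79.0
303 190 [61 96 90] [-18.  53.] 14.0
304 190 [ 61 157  78] [-21.  53.] 16.0
305 190 [ 82 189  62] [-23.  53.] 13.0
max z 0.07878147135592586
```

Eight beads are in the tub. The two 78 mm pixels are the bar's edge with green bleeding into it.

```bash
python3 -c "
from station import ctrl
print(ctrl.finish_job())"
```

```text
the job is handed in; nothing more can be done
None
```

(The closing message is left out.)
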